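# Angle a batten past a post into a clamping bay

### The arm

A 6-joint arm with a two-finger parallel gripper is mounted at the origin on a cart in front of the work surface, level with it; the furniture and walls round the work are solid. World frame = base frame: x ahead of the robot, y to its left, z up, the work surface at z = 0. Lengths are in m, angles in rad, forces in N, time in s.
With the tool pointing down it reaches from about 0.375 to 0.9 m from the base axis. Payload 3.1 kg.
Tool frame: the origin (TCP) lies at the centre of the arm's flange, where the gripper is bolted on; the fingertips stand tip_reach ahead of it and the grasp point (between the pads) lies 164 mm ahead of it (tip_reach is the distance from the TCP to the fingertips, in m); z points along the fingers, y is the direction in which the jaws open and shut (so a half turn about z gives the same grasp; the last joint's range is limited). The gripper opens to 87 mm and grips with 3 to 60 N. Pads are 19 mm wide; open, the fingers measure 117 mm over their backs; the gripper's body (75 mm by 190 mm) begins 51 mm behind the grasp point.
Start: joints at [1.014, 0.527, 1.433, -0, 1.181, -0.178], TCP at [0.231, 0.581, 0.405] pointing down, gripper open.
Joint ranges: [-3.08, 3.08], [-0.75, 2.2], [0.22, 2.44], [-1.43, 4.57], [0, 2.65], [-2.85, 2.85]. Speed limits (rad/s): [2.79, 2.79, 3.14, 3.14, 3.14, 3.14].

### API

Orientations are given as a unit quaternion [x, y, z, w].
In Python, from rig import get_obs, camera, hand_in, tip_reach gives the robot as it stands. The module is installed in compiled form; this text tells all that it offers.
- The arm moves only by the tool servo_tool, never from a script. Its argument "steps" is one flat list of numbers, 5 for each row, row after row: the finger opening in m, from 0 to 0.087, then the shift along the tool's x, y, z in m, then the turn about the tool's z in rad. A call has 1 to 12 rows; each row is the pose to reach, as a shift and turn from the pose commanded when the call began, along the tool's axes at that moment; what a row does not reach only later rows make up. A row lasts 1/8 s, in which the tool goes at most 62.5 mm and 10.7 degrees, less where a joint would pass 70% of its speed; a pose out of reach is approached as far as the arm can. A call with a gripper value outside its range is refused whole. The fingers move at their own pace and stop on an object; "force" is the grip in N (left out, the last holds). Time passes only in rows, so rows that repeat a pose let the fingers close. It gives the time, the measured TCP pose, the force and the opening at its end, in the units of the state.
- get_obs(): the state, without advancing time (a new reading comes with each control period).
- camera(name): name is "side" or "top" or "wrist"; returns a dict with "pixels" (420x560x3 uint8, blue, green, red), "vertical_fov" (degrees; the focal length in pixels is half the picture's height over the tangent of half this angle, whatever the lens; pixels are square), "cx", "cy" (the principal point, pixels), "D" ([k1, k2, p1, p2, k3] as OpenCV has them; the pictures are not rectified), "T" (4x4, takes a point from camera to world coordinates). Camera axes: x right, y up, looking along -z (the intrinsics and any distortion apply to the point x, -y, -z); pixel columns grow to the right and rows downward; lengths in m; the calibration is good to about 2 mm. A picture is of the moment at which its call begins. There is no depth.
- hand_in(): hands the job in, once; it reports no verdict.
The state is a dict: "time": time; "q": joint angles; "joint_velocities": joint speeds; "joint_torque": joint torques, N m; "position": TCP position; "tool_rot": TCP orientation; "ft_force": force on the tool from outside, world axes, zero at the start; "moment": the same for the moment, N m; "grip_width": finger opening in m.
Only numpy, scipy, OpenCV 4.12 (cv2) and the standard library are available. Lean on these libraries where they do the work, as an engineer would, in place of code of your own. Each camera call takes 0.05 s, during which the arm holds its last target.

### The job

Push the wooden batten on the plywood assembly board into the bay along the board's back fence. The opening beside the upright post is shorter than the batten, so angle one end in behind the post first and then push the other end in, until the batten lies flat and flush against the back fence between the two end blocks. Only push it with the fingertips, never lift it off the board, and leave the other things on and round the board where they are.

Things in the scene. Friction and masses are not known exactly. Their poses are not given: they have to be found in the camera images.
- board: Fixed plywood assembly board, 296 mm deep (x), 460 mm wide (y), 12 mm thick, its top 12 mm above the bench. Origin under its middle; x points to the back fence, y to the left. On it stand a back fence, two end blocks and a post, all fixed. The bay is the space in front of the fence between the end blocks.
- fence (a point): Foot of the back fence's inner face, half-way along, at x = +130 mm, y = 0 in the board's frame. The fence runs along y over the whole far edge, 18 mm thick, 32 mm high above the board's top.
- block_right (a point): Foot of the front inner corner of the bay's right end block, at x = +64, y = -150 mm in the board's frame: the block reaches from there 66 mm back to the fence and 20 mm to the right, 32 mm high. The opening from this block to the post is 200 mm, shorter than the batten.
- block_left (a point): Foot of the front inner corner of the bay's left end block, at x = +64, y = +164 mm in the board's frame: it reaches from there 66 mm back to the fence and 20 mm to the left, 32 mm high.
- post (a point): Foot of the fixed upright round post on the board: 24 mm in diameter, 58 mm high above the board's top, at x = +48, y = +62 mm in the board's frame; the passage between the post and the back fence is 70 mm wide.
- batten_mid (a point): Centre of the loose wooden batten (half-way up), 220 mm long (its own y axis), 32 mm wide (its own x axis), 30 mm high, about 0.11 to 0.23 kg. It starts lying flat on the board in front of the post, roughly parallel to the fence, with the +y end at the left.
- end_a (a point): Middle of the batten's +y end face (the left end at the start), half-way up.
- end_b (a point): Middle of the batten's -y end face (the right end at the start), half-way up.
- offcut: Bystander: loose wooden offcut 50 x 70 x 44 mm on the board's left front part; origin at its underside.
- rule: Bystander: loose folded rule 18 x 238 x 17 mm along the board's left edge; origin at its underside.
- tape: Bystander: tape measure 71 x 87 x 36 mm on the bench at the left; origin at its underside.
- sander: Bystander: cork sanding block 64 x 107 x 31 mm on the bench at the right; origin at its underside.
- glue: Bystander: glue bottle, 58 mm in diameter, 183 mm high, on the bench at the right; origin at its underside.
- batten: The same batten as a body; origin at the centre of its underside, axes as for its centre.

How it is judged:
By the outcome, as a careful person would: the job done as asked, in the order asked, and still so for the second after the job is handed in, with the robot touching nothing.
It also fails if it takes over 64 s, if anything falls off the work surface, if the arm or the gripper's body presses on something with over 40 N, if the wrist force passes 120 N, or if a joint passes its speed limit or range.

## Working session

There is one attempt and no reset: what is moved stays moved. The work goes in short steps, Python scripts to look and compute and a tool call to move; the robot and the scene stay as the last step left them, time stands still between calls to the robot, and variables do not carry over. Pictures are saved under pics/ and viewed, and the job is handed in when it is done.

Besides the shell and the picture viewer there is one more tool, called after "Emit:" by a JSON object that holds its "fn" and its "kwargs", one argument or row to a line. servo_tool: Moves the arm, as the interface text tells. Its arguments: {"type":"object","properties":{"steps":{"type":"array"},"force":{"type":"number"}},"required":["steps"]}

```bash
mkdir -p pics; python3 - <<'E'
from rig import *
import cv2
print(tip_reach if not callable(tip_reach) else tip_reach()); print(get_obs())
for n in("side","top","wrist"):
    c=camera(n); cv2.imwrite(f"pics/{n}0.png",c["pixels"]); print(n,c["vertical_fov"],c["cx"],c["cy"],c["D"]);print(c["T"])
E
```

```text
0.1822
{'time': 0.0, 'q': array([ 1.01351116e+00,  5.28439884e-01,  1.43391926e+00, -7.51430320e-06,
        1.18136708e+00, -1.78514542e-01]), 'joint_velocities': array([-6.18800586e-05, -1.13858803e-03,  1.51055795e-03,  1.85069382e-05,
        6.75382816e-04, -1.07852513e-03]), 'joint_torque': array([-2.13238700e-04, -4.40053868e+01, -1.76593155e+01,  6.33243145e-02,
        5.83922176e-02, -1.75244518e-04]), 'position': array([0.23090501, 0.58040479, 0.40378196]), 'tool_rot': array([ 1.88253723e-01,  9.82119849e-01, -9.96652632e-04, -3.80435328e-04]), 'ft_force': array([ 0.36062621, -0.08042573, -0.04112269]), 'moment': array([-0.01023444,  0.08087041, -0.00307232]), 'grip_width': 0.08701656239904633}
side 48.02181121268256 278.7572216291656 210.04044547423584 [-0.11307329  0.          0.          0.          0.        ]
[[ 0.99537393  0.04861978 -0.08286652  0.3871112 ]
 [-0.09449547  0.65125947 -0.75294868 -1.19505263]
 [ 0.01735941  0.75729599  0.65284104  1.11061667]
 [ 0.          0.          0.          1.        ]]
top 56.57153833183979 274.7860328727904 207.237442437951 [-0.02830357  0.          0.          0.          0.        ]
[[ 0.02504982  0.98285326 -0.18267998  0.26919563]
 [-0.999589    0.02207737 -0.01828726 -0.00402652]
 [-0.0139406   0.18306299  0.98300234  1.29153575]
 [ 0.          0.          0.          1.        ]]
wrist 71.46638954075797 282.8276963750461 213.9168308331868 [-0.04208435  0.          0.          0.          0.        ]
[[ 0.37029101 -0.89257316 -0.25728916  0.16048141]
 [ 0.9289143   0.35530574  0.10428831  0.60781344]
 [-0.00166863 -0.27761661  0.9606905   0.38300908]
 [ 0.          0.          0.          1.        ]]
```

View pics/side0.png

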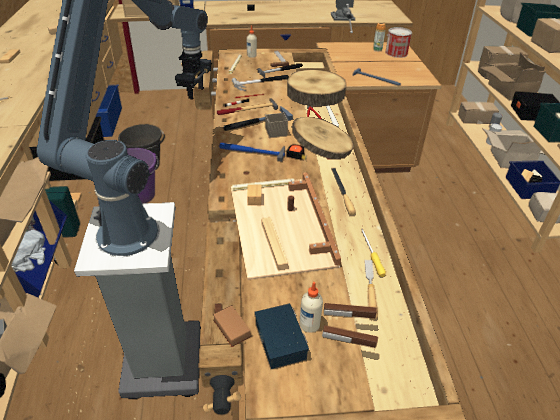

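View pics/top0.png

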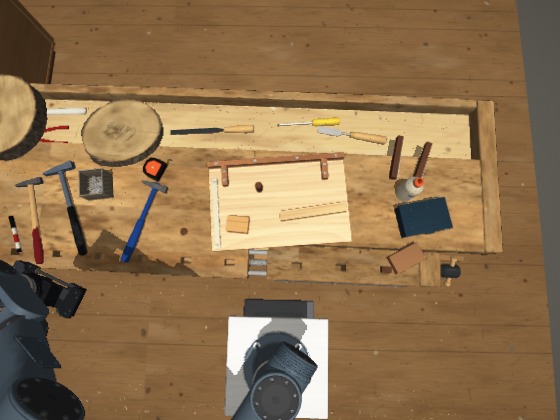

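The side view shows the arm at far left and the board at about (285,225). The top view has the board at about (210-350, 155-248), the batten at (313,212), the post at (259,187) and the offcut at (238,224). I'll enlarge both.

```bash
python3 - <<'E'
import cv2
a=cv2.imread("pics/top0.png")[145:260,200:360]; cv2.imwrite("pics/topz.png",cv2.resize(a,None,fx=5,fy=5,interpolation=cv2.INTER_CUBIC))
a=cv2.imread("pics/side0.png")[165:285,220:360]; cv2.imwrite("pics/sidez.png",cv2.resize(a,None,fx=5,fy=5,interpolation=cv2.INTER_CUBIC))
E
```

```text
(no output)
```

View pics/topz.png

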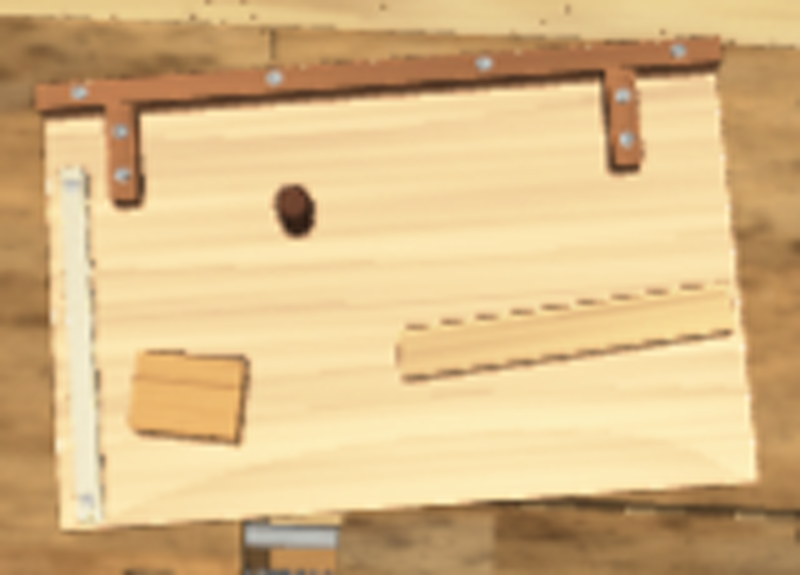

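View pics/sidez.png

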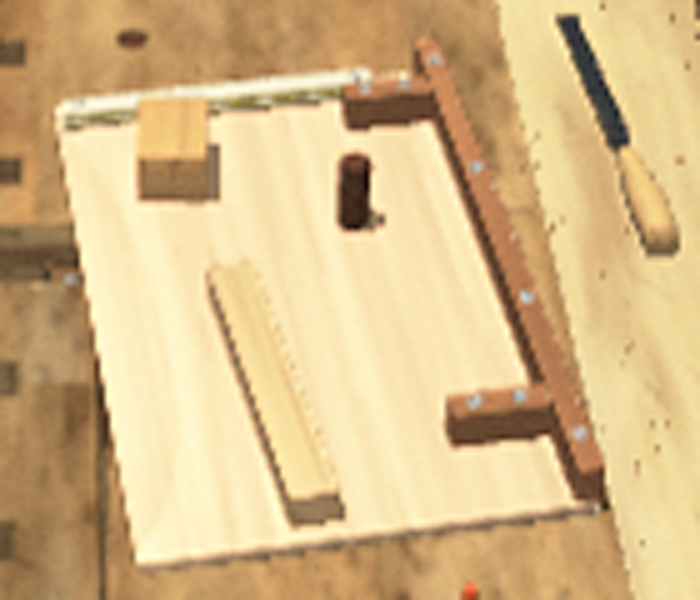

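```bash
cat > h.py <<'E'
import numpy as np, cv2
def K(c):
    f=210/np.tan(np.radians(c["vertical_fov"])/2); return np.array([[f,0,c["cx"]],[0,f,c["cy"]],[0,0,1.]])
def proj(c,P):
    T=c["T"];P=np.atleast_2d(P).astype(float); p=(P-T[:3,3])@T[:3,:3]*[1,-1,-1]
    return cv2.projectPoints(p,np.zeros(3),np.zeros(3),K(c),np.array(c["D"],float))[0][:,0]
def plane(c,uv,z):
    u=cv2.undistortPoints(np.array(uv,float).reshape(-1,1,2),K(c),np.array(c["D"],float))[:,0]
    d=np.c_[u[:,0],-u[:,1],-np.ones(len(u))]@c["T"][:3,:3].T; o=c["T"][:3,3]
    return o+d*((z-o[2])/d[:,2])[:,None]
def pose(p,L):
    c,s=np.cos(p[2]),np.sin(p[2]); L=np.atleast_2d(L)
    return np.c_[p[0]+c*L[:,0]-s*L[:,1],p[1]+s*L[:,0]+c*L[:,1],L[:,2]]
E
cat > fit.py <<'E'
from h import *; from rig import *
from scipy.optimize import least_squares
import pickle
t=camera("top");s=camera("side")
pickle.dump((t,s),open("cams.pkl","wb"))
z=lambda u,o:np.array(o)+(np.array(u)+.5)/5-.5
TU=z([(37,87),(718,38),(719,65),(62,530),(757,480),(608,168),(642,168),(143,203),(112,205)],(200,145))
TL=np.array([(148,230,44),(148,-230,44),(130,-230,44),(-148,230,12),(-148,-230,12),(64,-150,44),(64,-170,44),(64,164,44),(64,184,44)])/1e3
SU=z([(138,563),(57,105),(577,472),(605,466),(450,418),(447,397),(345,95)],(220,165))
SL=np.array([(-148,-230,12),(-148,230,12),(130,-230,44),(148,-230,44),(64,-170,44),(64,-150,44),(64,184,44)])/1e3
r=lambda p:np.r_[(proj(t,pose(p,TL))-TU).ravel(),(proj(s,pose(p,SL))-SU).ravel()]
f=least_squares(r,[.5,0,0],loss='soft_l1');p=f.x;print("board",p);print(f.fun.reshape(-1,2).round(1).tolist())
BT=z([(403,327),(402,380),(732,333),(730,287)],(200,145)); BL=np.array([(16,110,42),(-16,110,42),(-16,-110,42),(16,-110,42)])/1e3
BS=z([(208,268),(290,498),(342,490),(248,260),(294,523),(342,517)],(220,165)); BSL=np.array([(-16,110,42),(-16,-110,42),(16,-110,42),(16,110,42),(-16,-110,12),(16,-110,12)])/1e3
r=lambda q:np.r_[(proj(t,pose(q,BL))-BT).ravel(),(proj(s,pose(q,BSL))-BS).ravel()]
f=least_squares(r,[.45,-.1,0],loss='soft_l1');q=f.x;print("batten",q);print(f.fun.reshape(-1,2).round(1).tolist())
inv=lambda P:((P-p[:2])@np.array([[np.cos(p[2]),-np.sin(p[2])],[np.sin(p[2]),np.cos(p[2])]]))
print("batten in board",inv(q[None,:2]),np.degrees(q[2]-p[2]))
print("offcut top corners", inv(plane(t,z([(138,350),(247,357),(240,443),(130,433)],(200,145)),.056)[:,:2]).round(3).tolist())
print("post top",inv(plane(t,z([(292,192)],(200,145)),.070)[:,:2]))
# two-view height: batten corner
def tri(ut,us):
    A=[];b=[]
    for c,u in((t,ut),(s,us)):
        o=c["T"][:3,3];d=plane(c,[u],0)[0]-o;d/=np.linalg.norm(d);M=np.eye(3)-np.outer(d,d);A.append(M);b.append(M@o)
    return np.linalg.solve(sum(A),sum(b))
print([tri(BT[i],BS[j]).round(4).tolist() for i,j in((1,0),(2,1),(3,2),(0,3))], [tri(TU[i],SU[j]).round(4).tolist() for i,j in ((4,0),(3,1),(5,5))])
E
python3 fit.py
```

```text
board [0.52482024 0.0081165  0.09278718]
[[-0.5, -0.4], [0.8, -0.2], [1.2, -0.4], [-0.5, 0.5], [0.5, 0.8], [1.2, -0.2], [0.5, -0.6], [-0.8, -0.6], [-0.7, -0.6], [-0.5, -0.0], [-0.8, 0.6], [0.1, -0.3], [0.1, 0.2], [0.4, -0.4], [-0.4, -0.6], [-0.9, -2.5]]
batten [ 0.49283641 -0.10442988  0.17039829]
[[-1.7, 0.8], [-0.0, -0.2], [1.0, -0.6], [-0.3, -1.0], [-0.3, -0.3], [0.2, -0.0], [-0.2, -0.3], [0.9, -0.2], [-0.8, 1.5], [-0.5, 0.8]]
batten in board [[-0.04227412 -0.10909881]] 4.4467890904816345
offcut top corners [[-0.038, 0.168], [-0.048, 0.098], [-0.103, 0.105], [-0.091, 0.175]]
post top [[0.05559588 0.06179917]]
[[0.4587, 0.0013, 0.0403], [0.4948, -0.2127, 0.0387], [0.526, -0.2112, 0.0412], [0.4892, 0.0012, 0.0467]] [[0.4009, -0.2332, 0.0103], [0.3584, 0.2213, 0.0161], [0.6041, -0.1319, 0.0375]]
```

```bash
cat > mv.py <<'E'
import sys; from h import *; from rig import *
from scipy.spatial.transform import Rotation as R
def rel(x,y,z,jaw=None):
    o=get_obs(); r=R.from_quat(o["tool_rot"]).as_matrix(); d=r.T@(np.array([x,y,z])-o["position"])
    j=np.degrees(np.arctan2(r[1,1],r[0,1])); t=0
    if jaw is not None: t=-((jaw-j+90)%180-90)
    print("t",o["time"],"pos",o["position"].round(4),"jaw",round(j,1),"grip",round(o["grip_width"],4),"shift",d.round(4),"turn",round(np.radians(t),3))
if __name__=="__main__": rel(*map(float,sys.argv[1:]))
E
python3 mv.py .434 -.028 .40 88
```

```text
t 0.25 pos [0.231  0.5806 0.4043] jaw 68.3 grip 0.0869 shift [-0.4136 -0.4904  0.0047] turn -0.344
```

Emit:
{"fn": "servo_tool", "kwargs": {
  "steps": [0, -0.414, -0.49, 0.005, -0.344, 0, -0.414, -0.49, 0.005, -0.344, 0, -0.414, -0.49, 0.005, -0.344, 0, -0.414, -0.49, 0.005, -0.344, 0, -0.414, -0.49, 0.005, -0.344, 0, -0.414, -0.49, 0.005, -0.344, 0, -0.414, -0.49, 0.005, -0.344, 0, -0.414, -0.49, 0.005, -0.344, 0, -0.414, -0.49, 0.005, -0.344, 0, -0.414, -0.49, 0.005, -0.344, 0, -0.414, -0.49, 0.005, -0.344, 0, -0.414, -0.49, 0.005, -0.344],
  "force": 20
}}

```text
time: 1.75
position: [0.4346, -0.0283, 0.3996]
tool_rot: [0.019, 1.0, 0.0, -0.0]
ft_force: [-0.3, 0.7, -0.6]
grip_width: 0.0006
```

```bash
python3 - <<'E'
from rig import *; import cv2,pickle
c=camera("wrist"); pickle.dump(c,open("w1.pkl","wb")); cv2.imwrite("pics/w1.png",c["pixels"]); print(c["T"].round(3))
E
python3 mv.py .434 -.028 .2042 88
```

```text
[[ 0.038 -0.96  -0.277  0.359]
 [ 0.999  0.036  0.01  -0.026]
 [ 0.    -0.277  0.961  0.379]
 [ 0.     0.     0.     1.   ]]
t 1.8 pos [ 0.434  -0.0271  0.3995] jaw 88.0 grip 0.0005 shift [-0.0003 -0.0011  0.1953] turn -0.001
```

View pics/w1.png

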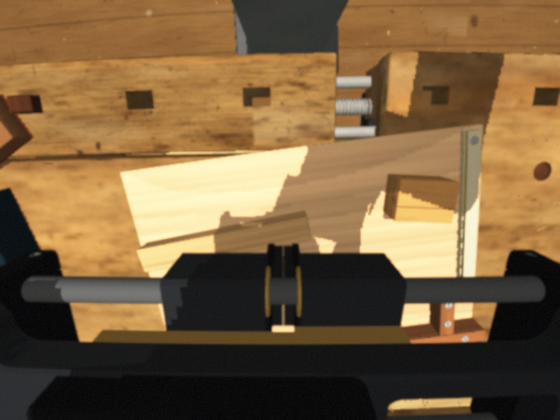

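The wrist view (base side up) shows the board's front corners at (123,173) and (481,126), the batten's front edge from (139,247) to (305,212) and the offcut at (423,200). The gripper hides the rest. I'll check these against the fit.

```bash
python3 - <<'E'
from h import *; import pickle
c=pickle.load(open("w1.pkl","rb"))
p=[.5248,.0081,.0928];q=[.4928,-.1044,.1704]
print(proj(c,pose(p,np.array([(-148,-230,12),(-148,230,12),(64,164,44),(64,184,44)])/1e3)).round(0).tolist())
print(proj(c,pose(q,np.array([(-16,-110,42),(-16,110,42)])/1e3)).round(0).tolist())
print(plane(c,[(123,173),(481,126)],.012).round(4), pose(p,np.array([(-148,-230,12),(-148,230,12)])/1e3).round(4))
print(plane(c,[(139,247),(305,212)],.042).round(4), pose(q,np.array([(-16,-110,42),(-16,110,42)])/1e3).round(4))
E
```

```text
[[120.0, 170.0], [486.0, 122.0], [443.0, 294.0], [458.0, 292.0]]
[[137.0, 250.0], [309.0, 215.0]]
[[ 0.4027 -0.2313  0.012 ]
 [ 0.3613  0.2181  0.012 ]] [[ 0.3988 -0.2346  0.012 ]
 [ 0.3561  0.2234  0.012 ]]
[[ 0.4924 -0.2117  0.042 ]
 [ 0.4546 -0.003   0.042 ]] [[ 0.4957 -0.2155  0.042 ]
 [ 0.4584  0.0013  0.042 ]]
```

Emit:
{"fn": "servo_tool", "kwargs": {
  "steps": [0, 0, 0, 0.06, 0, 0, 0, 0, 0.12, 0, 0, 0, 0, 0.17, 0, 0, 0, 0, 0.195, 0, 0, 0, 0, 0.195, 0, 0, -0.015, 0, 0.195, 0, 0, -0.025, 0, 0.195, 0, 0, -0.035, 0, 0.195, 0, 0, -0.045, 0, 0.195, 0, 0, -0.055, 0, 0.195, 0, 0, -0.065, 0, 0.195, 0, 0, -0.075, 0, 0.195, 0]
}}

```text
time: 3.3
position: [0.5101, -0.0304, 0.2047]
tool_rot: [0.017, 1.0, 0.0, -0.0]
ft_force: [-1.3, -0.9, 0.5]
grip_width: 0.0008
```

```bash
cat > look.py <<'E'
import sys,cv2; from rig import *; import pickle
n=sys.argv[1]
for k,r in (("top",(slice(145,260),slice(200,360))),("side",(slice(165,285),slice(220,360)))):
    c=camera(k); pickle.dump(c,open(f"{k}_{n}.pkl","wb")); cv2.imwrite(f"pics/{k}_{n}.png",cv2.resize(c["pixels"][r],None,fx=5,fy=5,interpolation=cv2.INTER_CUBIC))
E
python3 look.py 1
```

```text
(no output)
```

View pics/top_1.png

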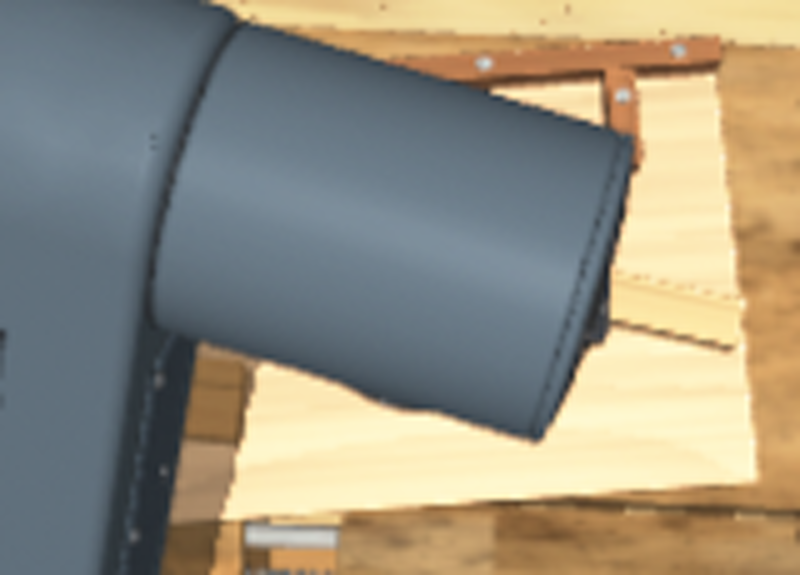

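View pics/side_1.png

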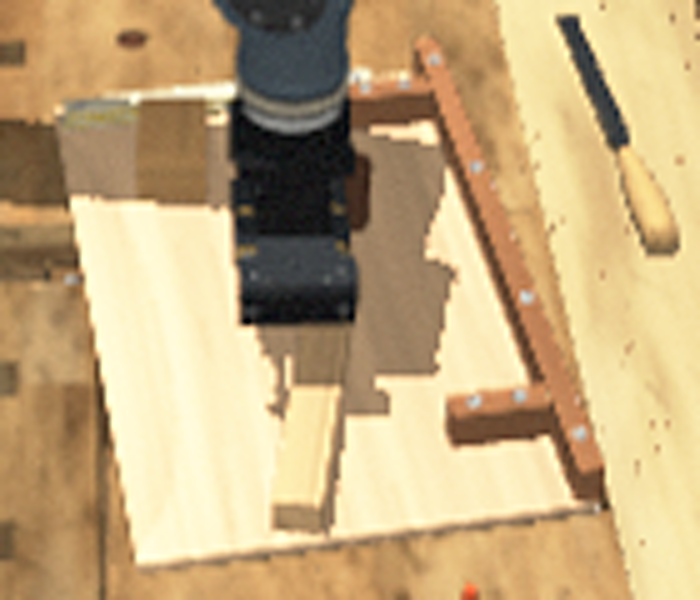

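The batten has turned (b end at about (737,323) in the enlarged top view, side view b end at (300,520)). Next I'll fit its pose.

```bash
cat > bp.py <<'E'
from h import *; import pickle
from scipy.optimize import least_squares
p=np.array([.5248,.0081,.0928]); p=np.array([.525,.0065,.0925])
Z=lambda u,o:np.array(o)+(np.array(u,float)+.5)/5-.5
OT=(200,145);OS=(220,165)
def inv(P):
    P=np.atleast_2d(P)[:,:2]; c,s=np.cos(p[2]),np.sin(p[2]); return (P-p[:2])@np.array([[c,-s],[s,c]])
LOC={"af":(-16,110,42),"ab":(16,110,42),"bf":(-16,-110,42),"bb":(16,-110,42),"bfl":(-16,-110,12),"bbl":(16,-110,12),"afl":(-16,110,12)}
def fit(n,top={},side={},g=None,edges=()):
    """edges: (view, u,v, 'f'|'b') top-edge points lying on the front/back top edge"""
    C={"t":pickle.load(open(f"top_{n}.pkl","rb")),"s":pickle.load(open(f"side_{n}.pkl","rb"))}
    O={"t":OT,"s":OS}
    def r(q):
        o=[]
        for v,d in(("t",top),("s",side)):
            for k,u in d.items(): o+=list(proj(C[v],pose(q,np.array([LOC[k]])/1e3))[0]-Z(u,O[v]))
        for v,uu,vv,e in edges:
            P=plane(C[v],[Z((uu,vv),O[v])],.042)[0]; d=P[:2]-q[:2]
            o.append((d@[np.cos(q[2]),np.sin(q[2])]-(.016 if e=="b" else -.016))/.0033)
        return np.array(o)
    f=least_squares(r,g if g is not None else [.5,-.1,0],loss="soft_l1"); q=f.x
    print("res",f.fun.round(1)); b=inv(q); a=q[2]-p[2]
    print("world",q.round(4),"| board mm",(b[0]*1e3).round(1),"deg",np.degrees(a).round(1))
    L=lambda y,x=0: (pose(q,np.array([(x,y,0)])/1e3)[0,:2])
    for k,y in(("a",110),("b",-110)): print("end",k,(inv(L(y))[0]*1e3).round(1))
    return q
E
python3 - <<'E'
from bp import *
fit(1,{"bb":(743,298),"bf":(731,348)},{"bf":(274,507),"bb":(323,512),"bfl":(276,525),"bbl":(322,533)},edges=[("t",615,272,"b"),("t",615,323,"f"),("s",294,385,"f"),("s",343,390,"b")])
E
python3 mv.py .434 -.028 .2042 88
```

```text
res [ 0.2  0.3  0.6 -0.3 -0.3 -2.1  0.3 -2.1 -0.8  0.8  0.2  0.2 -0.5 -0.8
  0.5  0.4]
world [ 0.5235 -0.1092 -0.2121] | board mm [ -12.2 -115.1] deg -17.4
end a [ 20.8 -10.2]
end b [ -45.2 -220. ]
t 3.4 pos [ 0.5111 -0.0306  0.2048] jaw 88.0 grip 0.0003 shift [ 0.0771 -0.      0.0004] turn 0.0
```

Emit:
{"fn": "servo_tool", "kwargs": {
  "steps": [0, -0.008, 0, 0, 0, 0, -0.016, 0, 0, 0, 0, -0.024, 0, 0, 0, 0, -0.024, 0, 0, 0, 0, 0.01, 0, 0, 0, 0, 0.03, 0, -0.03, 0, 0, 0.03, 0, -0.09, 0, 0, 0.03, 0.06, -0.13, 0.15, 0, 0.03, 0.12, -0.13, 0.3, 0, 0.03, 0.18, -0.13, 0.45, 0, 0.03, 0.2, -0.13, 0.5, 0, 0.03, 0.2, -0.13, 0.5]
}}

```text
time: 4.9
position: [0.486, 0.1724, 0.3348]
tool_rot: [0.262, 0.965, 0.0, 0.0]
ft_force: [0.6, 0.0, -0.2]
grip_width: 0.0005
```

```bash
python3 look.py 2; python3 mv.py .434 -.028 .2042 88
```

```text
t 5.0 pos [0.4862 0.1704 0.3346] jaw 59.4 grip 0.0003 shift [-0.0559 -0.1973  0.1306] turn -0.498
```

View pics/top_2.png

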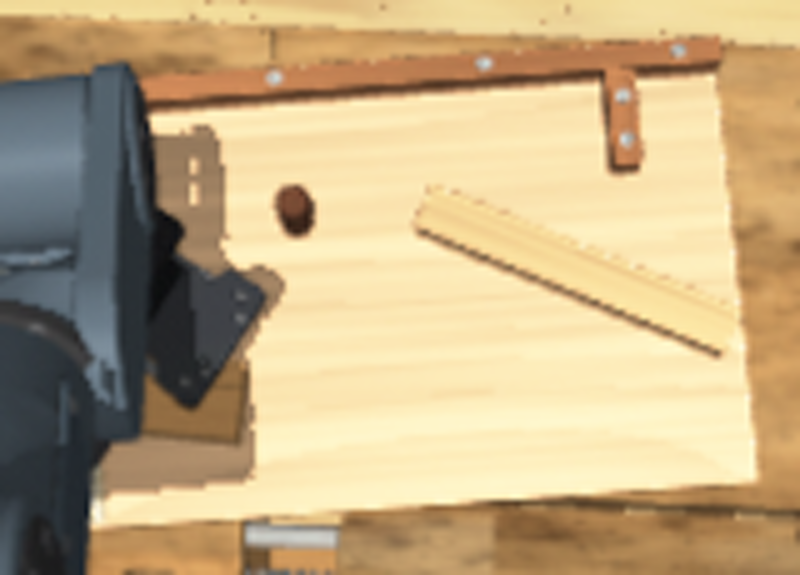

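View pics/side_2.png

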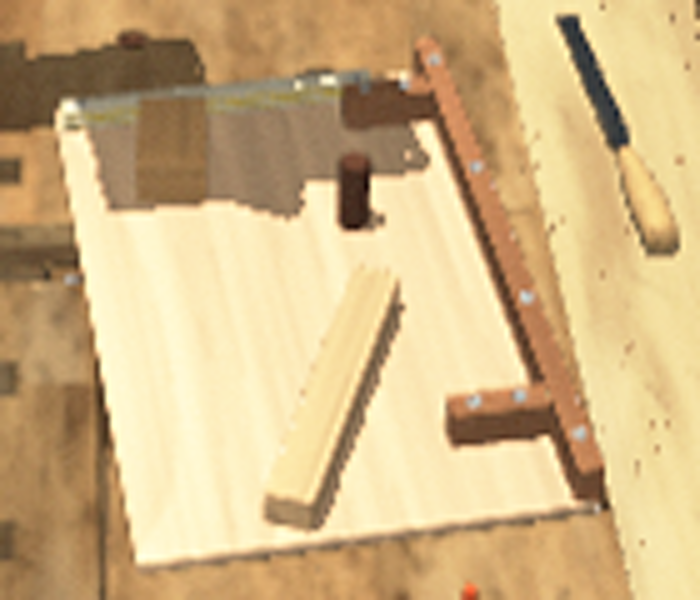

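The board is clear to see. The batten's top corners in the top view are a-front (415,228), a-back (430,187), b-front (720,352) and b-back (741,310).

```bash
python3 - <<'E'
from bp import *
q=fit(2,{"af":(415,228),"ab":(430,187),"bf":(720,352),"bb":(741,310)},{"bf":(264,498),"bb":(312,508),"bfl":(266,522),"bbl":(312,529),"af":(358,267),"ab":(398,285)})
c=pickle.load(open("top_2.pkl","rb")); print(inv(plane(c,[Z((290,195),OT)],.070)))
print("glue top?",plane(c,[(417,184)],.18),plane(c,[(403,193)],.05), "sander",plane(c,[(405,258)],.03))
n=np.array([np.cos(q[2]),np.sin(q[2])]);P=pose(p,np.array([(48,62,0)])/1e3)[0,:2]
print("post centre from batten centreline, mm (want -36):",(P-q[:2])@n*1e3)
E
```

```text
res [-0.4 -0.1  0.3 -0.6  1.4  0.5  0.7 -0.1 -0.1 -1.4  0.3 -1.1 -0.6  0.4
  0.1  1.2 -0.7 -0.6  0.4 -2.4]
world [ 0.5342 -0.112  -0.3704] | board mm [  -1.8 -118.8] deg -26.5
end a [ 47.3 -20.4]
end b [ -50.9 -217.3]
[[0.0536529  0.06484663]]
glue top? [[ 0.5542549  -0.39770799  0.18      ]] [[ 0.5563932  -0.39683189  0.05      ]] sander [[ 0.34745328 -0.40229574  0.03      ]]
post centre from batten centreline, mm (want -36): -36.194484892436144
```

```bash
python3 mv.py .4835 -.2425 .335 -21.2; python3 -c "
from rig import *;print(get_obs()['q'].round(2))"
```

```text
t 5.0 pos [0.4862 0.1704 0.3346] jaw 59.4 grip 0.0003 shift [-2.076e-01 -3.569e-01 -1.000e-04] turn 1.407
[ 0.12  0.48  1.78 -0.    0.88 -0.92]
```

Emit:
{"fn": "servo_tool", "kwargs": {
  "steps": [0.006, -0.03, -0.05, 0, 0.17, 0.006, -0.06, -0.1, 0, 0.34, 0.006, -0.09, -0.15, 0, 0.51, 0.006, -0.12, -0.2, 0, 0.68, 0.006, -0.15, -0.25, 0, 0.85, 0.006, -0.18, -0.31, 0, 1.02, 0.006, -0.208, -0.357, 0, 1.19, 0.006, -0.208, -0.357, 0, 1.36, 0.006, -0.208, -0.357, 0.04, 1.407, 0.006, -0.208, -0.357, 0.09, 1.407, 0.006, -0.208, -0.357, 0.09, 1.407, 0.006, -0.208, -0.357, 0.09, 1.407]
}}

```text
time: 6.5
position: [0.4834, -0.2435, 0.2457]
tool_rot: [0.826, 0.564, 0.0, 0.001]
ft_force: [0.5, -1.1, 0.6]
grip_width: 0.0064
```

```bash
python3 mv.py .4835 -.2425 .2047 -21.2;python3 -c "
from rig import *;import cv2;cv2.imwrite('pics/w3.png',camera('wrist')['pixels'])
cv2.imwrite('pics/s3.png',camera('side')['pixels'])"
```

```text
t 6.5 pos [ 0.4834 -0.2435  0.2457] jaw -21.3 grip 0.0064 shift [ 0.001  -0.0003  0.041 ] turn -0.002
```

View pics/s3.png

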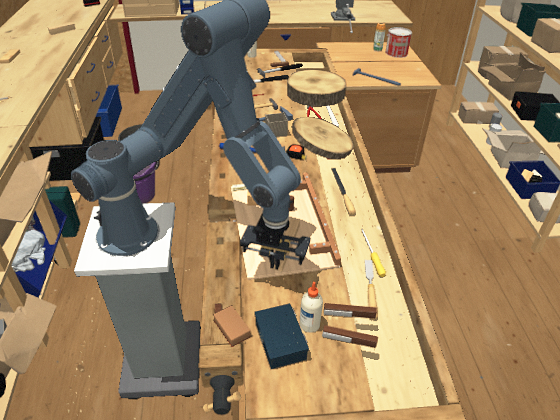

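View pics/w3.png

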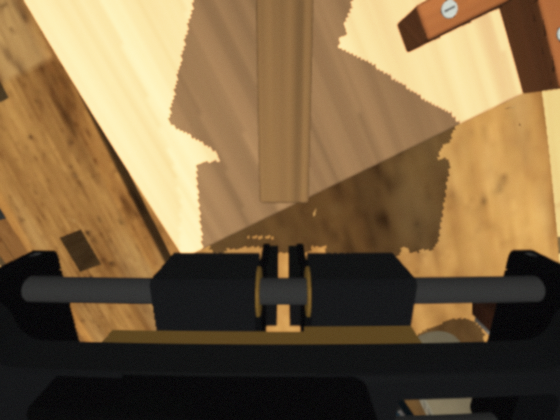

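The wrist view shows the batten's b end centred at about (284,200), vertical in the picture and in line with the fingers at (284,265). The block is clear at the upper right. I'll lower and push.

Emit:
{"fn": "servo_tool", "kwargs": {
  "steps": [0.006, 0, 0, 0.03, 0, 0.006, 0, 0, 0.041, 0, 0.006, 0.01, 0, 0.041, 0, 0.006, 0.018, 0, 0.041, 0, 0.006, 0.026, 0, 0.041, 0, 0.006, 0.034, 0, 0.041, 0, 0.006, 0.042, 0, 0.041, 0, 0.006, 0.05, 0, 0.041, 0, 0.006, 0.058, 0, 0.041, 0, 0.006, 0.066, 0, 0.041, 0, 0.006, 0.074, 0, 0.041, 0, 0.006, 0.08, 0, 0.041, 0]
}}

```text
time: 8.1
position: [0.5126, -0.1674, 0.2037]
tool_rot: [0.825, 0.565, -0.0, -0.0]
ft_force: [-0.3, -0.8, 0.8]
grip_width: 0.006
```

```bash
python3 look.py 4;python3 -c "
from rig import *;import cv2;cv2.imwrite('pics/w4.png',camera('wrist')['pixels'])"; python3 mv.py .4835 -.2425 .2047 -21.2
```

```text
t 8.25 pos [ 0.5125 -0.1674  0.2036] jaw -21.2 grip 0.0061 shift [-0.0805  0.0002 -0.0011] turn -0.001
```

View pics/w4.png

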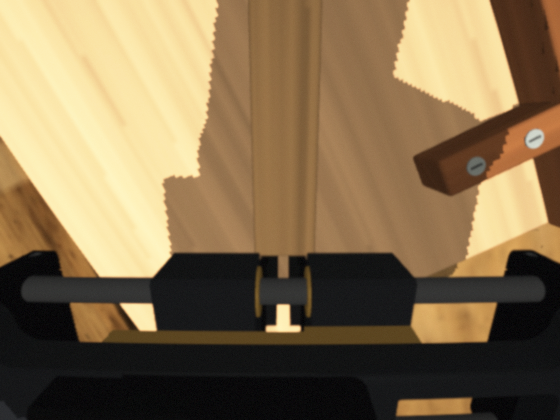

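View pics/top_4.png

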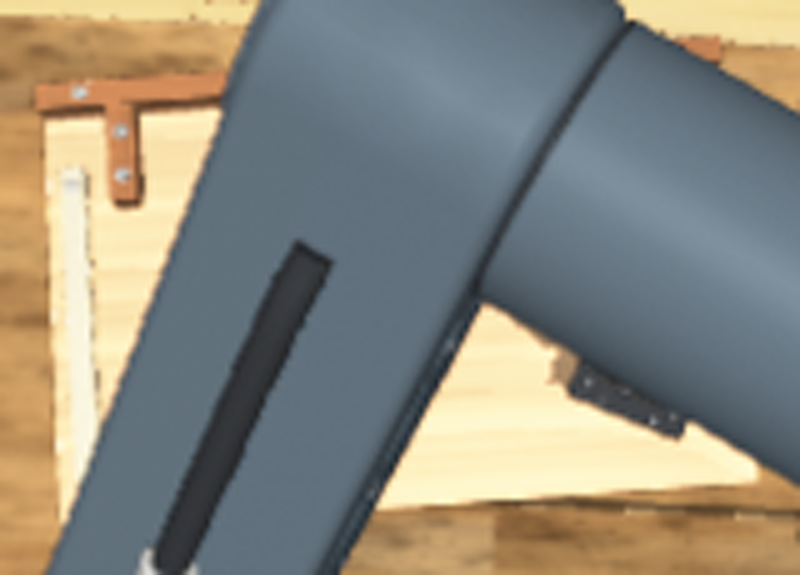

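View pics/side_4.png

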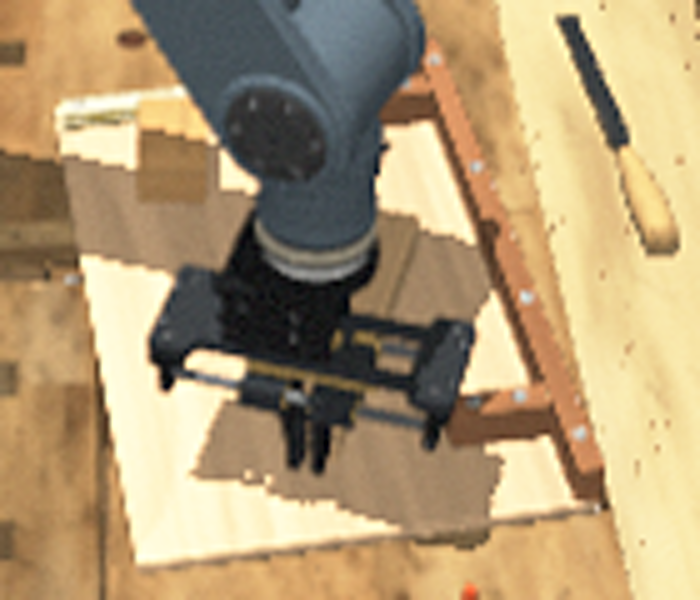

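The wrist view shows the batten still vertical (edges at 250 and 322 at the top), pushed square. I'll push on along its axis.

Emit:
{"fn": "servo_tool", "kwargs": {
  "steps": [0.006, 0.006, 0, 0, 0, 0.006, 0.012, 0, 0, 0, 0.006, 0.018, 0, 0, 0, 0.006, 0.024, 0, 0, 0, 0.006, 0.03, 0, 0, 0, 0.006, 0.036, 0, 0, 0, 0.006, 0.042, 0, 0, 0, 0.006, 0.048, 0, 0, 0, 0.006, 0.054, 0, 0, 0, 0.006, 0.06, 0, 0, 0, 0.006, 0.066, 0, 0, 0, 0.006, 0.066, 0, 0, 0]
}}

```text
time: 9.75
position: [0.5366, -0.1059, 0.2038]
tool_rot: [0.825, 0.565, 0.0, -0.0]
ft_force: [-1.4, 0.0, 0.1]
grip_width: 0.006
```

```bash
python3 -c "
from rig import *;import cv2;cv2.imwrite('pics/w5.png',camera('wrist')['pixels'])
cv2.imwrite('pics/side5.png',cv2.resize(camera('side')['pixels'][165:285,220:360],None,fx=5,fy=5))"; python3 mv.py .4835 -.2425 .2047 -21.2
```

```text
t 9.85 pos [ 0.5365 -0.1063  0.2038] jaw -21.2 grip 0.0057 shift [-0.1461 -0.     -0.0009] turn -0.001
```

View pics/w5.png

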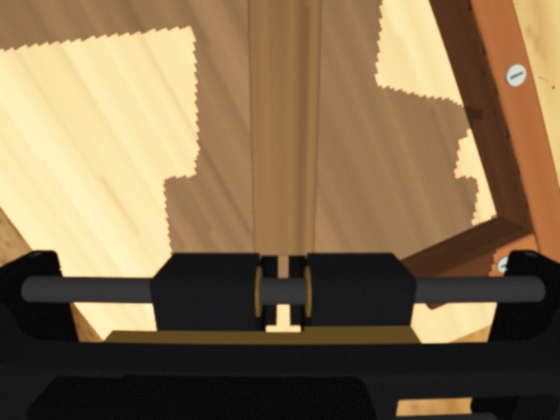

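View pics/side5.png

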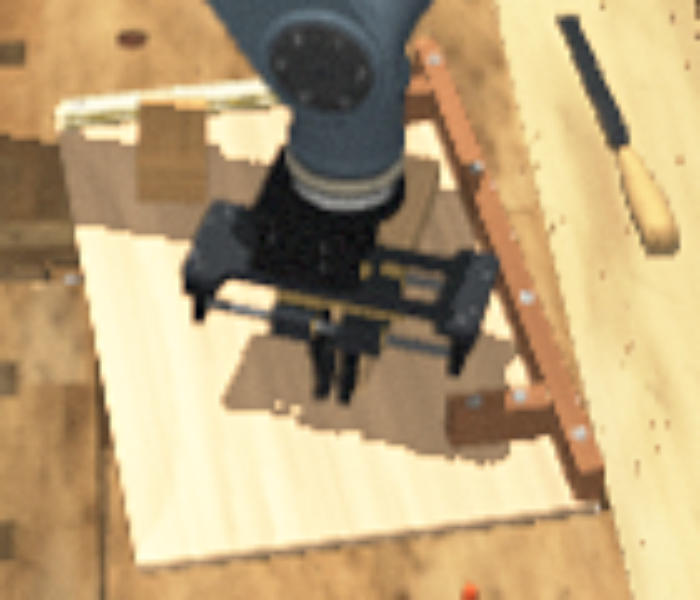

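The batten is pushed about 126 mm along its axis and still square in the wrist picture (edges 250/322). By calculation its left end is behind the post. I'll back off, rise and verify with the cameras.

```bash
python3 mv.py .522 -.0155 .275 -84.7
```

```text
t 9.85 pos [ 0.5365 -0.1063  0.2038] jaw -21.2 grip 0.0057 shift [ 0.0794 -0.0464 -0.0712] turn 1.107
```

Emit:
{"fn": "servo_tool", "kwargs": {
  "steps": [0, -0.012, 0, 0, 0, 0, -0.015, 0, -0.05, 0, 0, -0.01, 0, -0.1, 0.1, 0, 0.02, -0.01, -0.12, 0.28, 0, 0.05, -0.03, -0.12, 0.46, 0, 0.079, -0.046, -0.12, 0.64, 0, 0.079, -0.046, -0.12, 0.82, 0, 0.079, -0.046, -0.12, 1.0, 0, 0.079, -0.046, -0.12, 1.107, 0, 0.079, -0.046, -0.12, 1.107, 0, 0.079, -0.046, -0.12, 1.107]
}}

```text
time: 11.22
position: [0.522, -0.0167, 0.3237]
tool_rot: [0.999, 0.047, -0.0, 0.0]
ft_force: [-0.3, 0.3, 0.6]
grip_width: 0.0006
```

```bash
python3 -c "
from rig import *;import cv2,pickle
c=camera('wrist');pickle.dump(c,open('w6.pkl','wb'));cv2.imwrite('pics/w6.png',c['pixels'])
cv2.imwrite('pics/side6.png',cv2.resize(camera('side')['pixels'][165:285,220:360],None,fx=5,fy=5))"; python3 mv.py .522 -.0155 .2038 -84.7
```

```text
t 11.325 pos [ 0.5221 -0.0165  0.3237] jaw -84.7 grip 0.0003 shift [-0.     -0.001   0.1199] turn 0.001
```

View pics/w6.png

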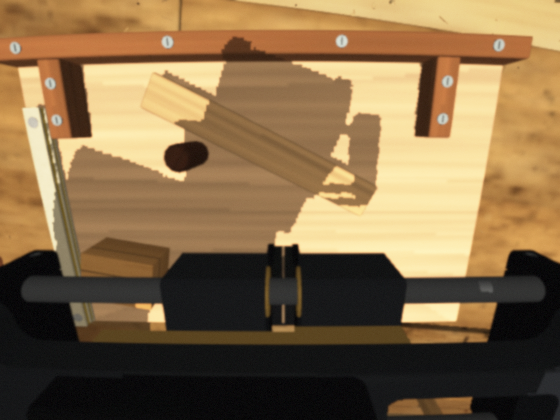

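View pics/side6.png

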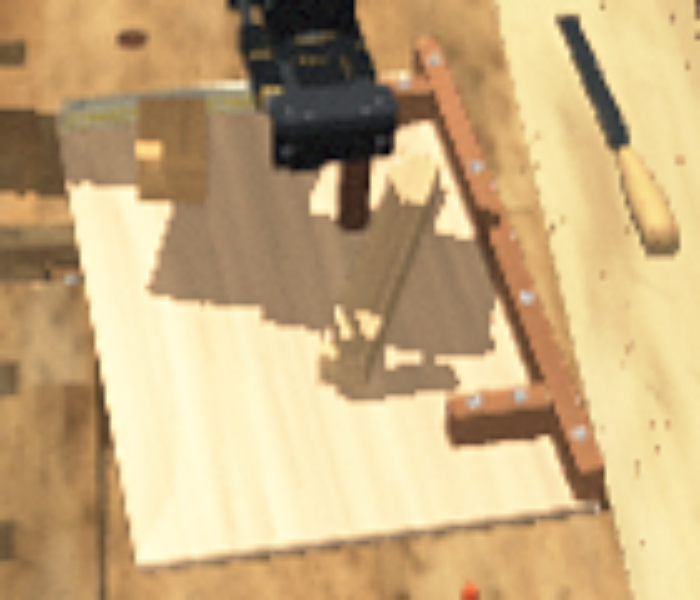

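The wrist view shows the whole job. The left end (142-156, 73-103) is behind the post at (185,156), the right end is at about (368,200), and the end blocks' inner front top corners are at (75,135) and (429,137).

```bash
python3 - <<'E'
from bp import *
c=pickle.load(open("w6.pkl","rb"))
p2=[.525,.0065,.0925]
print("blocks pred",proj(c,pose(p2,np.array([(64,-150,44),(64,-170,44),(64,184,44),(64,164,44),(130,-230,44),(48,62,70)])/1e3)).round(0).tolist())
U=np.array([(156,73),(142,103),(360,214),(377,188)],float)
L=np.array([(16,110,42),(-16,110,42),(-16,-110,42),(16,-110,42)])/1e3
f=least_squares(lambda q:(proj(c,pose(q,L))-U).ravel(),[.58,0,-.37],loss="soft_l1");q=f.x
print(f.fun.round(1),q.round(4),inv(q)*1e3,np.degrees(q[2]-p[2]),(inv(pose(q,np.array([(16,110,0),(0,-110,0)])/1e3))*1e3).round(1))
print(pose(q,np.array([(-46,-40,0)])/1e3))
E
```

```text
blocks pred [[428.0, 140.0], [450.0, 140.0], [49.0, 141.0], [70.0, 140.0], [530.0, 60.0], [175.0, 161.0]]
[-1.7 -6.  -1.4  0.3  1.7  4.1  3.2  0.3] [ 0.5825  0.0045 -0.3888] [[57.09453723 -7.27629188]] -27.576750137086677 [[ 122.2   82.8]
 [   6.2 -104.8]]
[[ 0.52479255 -0.01504816  0.        ]]
```

Emit:
{"fn": "servo_tool", "kwargs": {
  "steps": [0, 0, 0, 0.05, 0, 0, 0, 0, 0.1, 0, 0, 0, 0, 0.12, 0, 0, 0.01, 0, 0.12, 0, 0, 0.018, 0, 0.12, 0, 0, 0.026, 0, 0.12, 0, 0, 0.034, 0, 0.12, 0, 0, 0.042, 0, 0.12, 0, 0, 0.05, 0, 0.12, 0, 0, 0.058, 0, 0.12, 0, 0, 0.066, 0, 0.12, 0, 0, 0.066, 0, 0.12, 0]
}}

```text
time: 12.82
position: [0.5889, -0.0101, 0.2038]
tool_rot: [0.999, 0.046, 0.001, 0.0]
ft_force: [0.6, 0.3, -0.0]
grip_width: 0.0005
```

```bash
cat > w.py <<'E'
import sys,cv2,pickle; from rig import *
n=sys.argv[1]; c=camera('wrist');pickle.dump(c,open(f'w{n}.pkl','wb'));cv2.imwrite(f'pics/w{n}.png',c['pixels'])
cv2.imwrite(f'pics/side{n}.png',cv2.resize(camera('side')['pixels'][165:285,220:360],None,fx=5,fy=5,interpolation=cv2.INTER_CUBIC))
E
python3 w.py 7; python3 mv.py .522 -.0155 .2038 -84.7
```

```text
t 12.925 pos [ 0.588  -0.01    0.2037] jaw -84.7 grip 0.0007 shift [-0.0663 -0.0006 -0.0001] turn 0.0
```

View pics/w7.png

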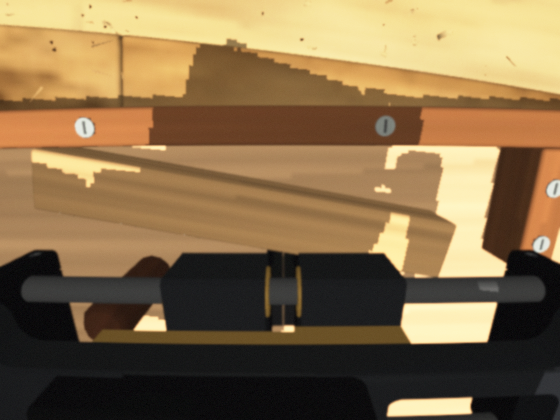

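View pics/side7.png

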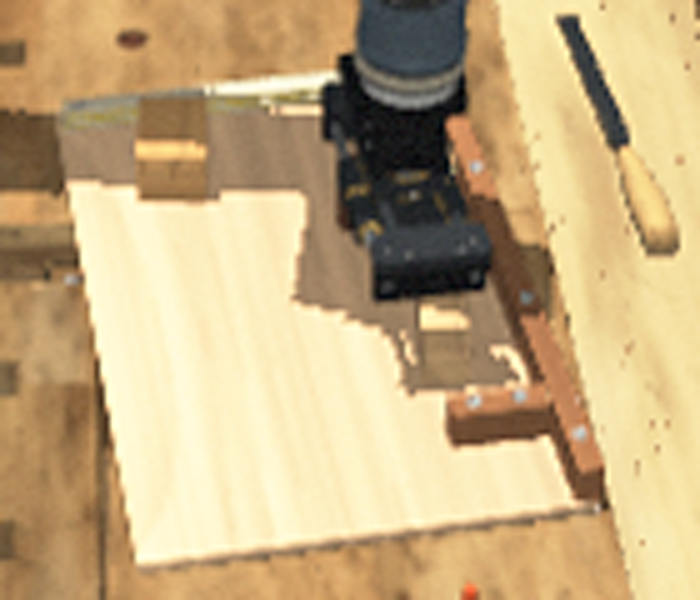

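The left end is at the fence (35,150), the right end at (445,235) is inside the right block (490,245), and the batten is swinging in. I'll push on gently.

Emit:
{"fn": "servo_tool", "kwargs": {
  "steps": [0, 0.004, 0, 0, 0, 0, 0.008, 0, 0, 0, 0, 0.012, 0, 0, 0, 0, 0.016, 0, 0, 0, 0, 0.02, 0, 0, 0, 0, 0.023, 0, 0, 0, 0, 0.025, 0, 0, 0, 0, 0.025, 0, 0, 0]
}}

```text
time: 13.92
position: [0.613, -0.0077, 0.2038]
tool_rot: [0.999, 0.046, 0.0, 0.0]
ft_force: [0.3, 0.0, -0.1]
grip_width: 0.0009
```

```bash
python3 w.py 8; python3 mv.py .522 -.0155 .2038 -84.7
```

```text
t 14.025 pos [ 0.6129 -0.0077  0.2039] jaw -84.7 grip 0.0005 shift [-0.0913 -0.0007  0.    ] turn 0.0
```

View pics/w8.png

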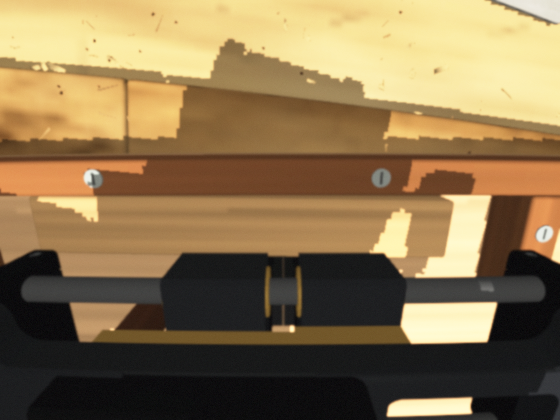

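The batten now lies almost parallel to the fence with little or no gap. I'll press in small steps until the force rises.

Emit:
{"fn": "servo_tool", "kwargs": {
  "steps": [0, 0.001, 0, 0, 0, 0, 0.002, 0, 0, 0, 0, 0.003, 0, 0, 0, 0, 0.004, 0, 0, 0, 0, 0.004, 0, 0, 0]
}}

```text
time: 14.65
position: [0.6157, -0.0074, 0.2036]
tool_rot: [0.999, 0.047, -0.002, -0.0]
ft_force: [-4.9, -1.8, 3.2]
grip_width: 0.0002
```

Emit:
{"fn": "servo_tool", "kwargs": {
  "steps": [0, 0.001, 0, 0, 0, 0, 0.002, 0, 0, 0, 0, 0.002, 0, 0, 0]
}}

```text
time: 15.02
position: [0.6165, -0.0073, 0.2034]
tool_rot: [0.999, 0.047, -0.004, -0.0]
ft_force: [-8.3, -2.1, 5.6]
grip_width: 0.0004
```

```bash
python3 w.py 9; python3 mv.py .522 -.0155 .2038 -84.7
```

```text
t 15.125 pos [ 0.6165 -0.0073  0.2034] jaw -84.6 grip 0.0006 shift [-0.0948 -0.0007  0.0004] turn 0.001
```

View pics/w9.png

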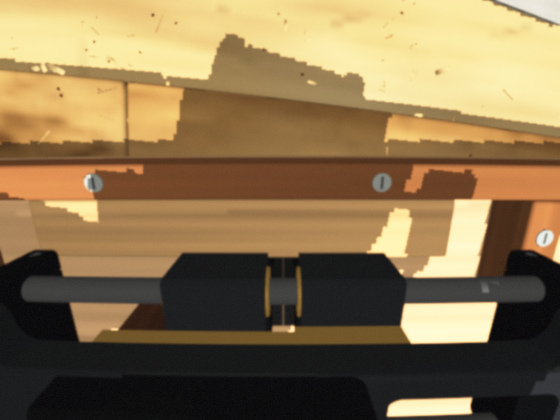

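It is in firm contact at 8 N, with no gap visible along the fence edge (row 200) from 30 to 450. I'll retreat and inspect.

Emit:
{"fn": "servo_tool", "kwargs": {
  "steps": [0, -0.008, 0, 0, 0, 0, -0.025, 0, 0, 0, 0, -0.03, 0, -0.05, 0, 0, -0.05, 0, -0.1, 0, 0, -0.09, 0, -0.15, 0, 0, -0.09, 0, -0.2, 0, 0, -0.09, 0, -0.2, 0, 0, -0.09, 0, -0.2, 0]
}}

```text
time: 16.12
position: [0.5292, -0.0154, 0.4037]
tool_rot: [0.999, 0.046, 0.001, 0.0]
ft_force: [-0.2, -0.3, -0.1]
grip_width: 0.0006
```

```bash
python3 w.py 10; python3 mv.py .522 -.0155 .2038 -84.7; python3 - <<'E'
import cv2
a=cv2.imread("pics/w10.png");h=a[:260]; cv2.imwrite("pics/w10z.png",cv2.resize(a[20:200,60:460],None,fx=2,fy=2,interpolation=cv2.INTER_CUBIC))
E
```

```text
t 16.225 pos [ 0.529  -0.0154  0.4023] jaw -84.7 grip 0.0003 shift [-0.0065 -0.0003  0.1986] turn 0.0
```

View pics/w10.png

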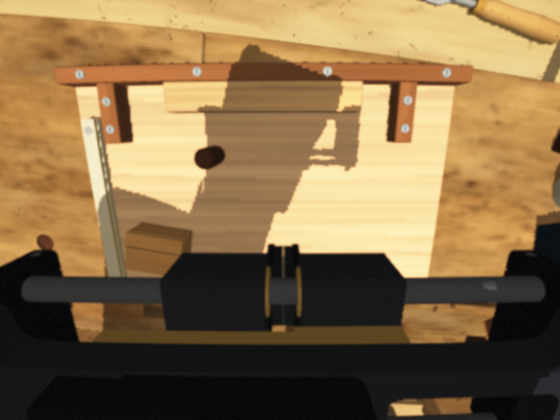

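View pics/w10z.png

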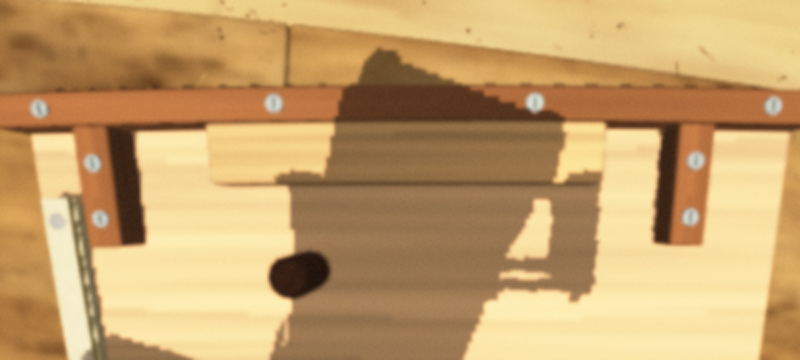

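View pics/side10.png

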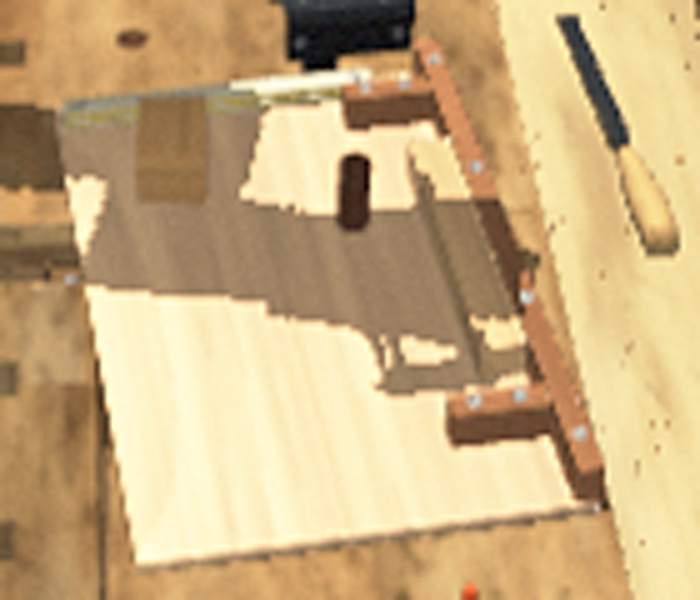

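The batten is in the bay, parallel to the fence with no visible gap. Its front edge runs (164,111)-(362,111) in the full picture. One numeric check, and then I'll hand in.

```bash
python3 - <<'E'
from bp import *
c=pickle.load(open("w10.pkl","rb"))
y=lambda u,v:(60+u/2,20+v/2)
F=inv(plane(c,[y(5,128),y(215,126),y(590,124),y(780,127)],.044))*1e3   # fence inner top edge
B=inv(plane(c,[y(212,184),y(598,183)],.042))*1e3 # batten front top
print("fence",F.round(1).tolist(),"batten front",B.round(1).tolist(),"blocks",(inv(plane(c,[y(143,244),y(655,243)],.012))*1e3).round(1).tolist())
E
```

```text
fence [[130.9, 220.5], [129.3, 102.2], [129.7, -101.0], [129.7, -205.9]] batten front [[99.3, 107.5], [99.3, -107.8]] blocks [[66.0, 166.3], [66.0, -153.2]]
```

```bash
python3 -c "
from rig import *;print(hand_in(), get_obs()['time'])"
```

```text
the job is handed in; nothing more can be done
the job is handed in; nothing more can be done
```

The batten is in the bay, flat against the back fence and clear of both end blocks; I handed the job in at about 16 s of the 64 s allowed. I turned it about 31° by pushing near its left end, then slid it along its own axis until that end was behind the post. Then I swung the right end in and pressed it against the fence with about 8 N. Only the nearly closed fingertips touched it, and it was never gripped or lifted.

**Last checks (wrist camera, board frame):**
- **Flush:** the batten's front edge is at x = 99.3 mm at both ends, so it lies parallel to the fence (expected 98). The fence's inner edge measured x = 129.3 to 130.9 mm (expected 130).
- **Between the blocks:** the batten spans about y = ±108 mm. The measured block corners are at about +166 and -153 mm.
- **Bystanders:** the offcut and the rule looked unmoved in the pictures. I did not re-measure them, nor the tape, sander and glue. The arm was never planned within about 50 mm of the glue.

**Disagreement:** measured points differed from the board fit by 2–5 mm, slightly more than the calibration's 2 mm. This did not matter, because the final position came from contact with the fence.

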